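# Swap the two parts in the wrong trays and fetch the third from the organiser

### The arm

A 6-joint arm with a two-finger parallel gripper is mounted at the origin on the work surface. World frame = base frame: x ahead of the robot, y to its left, z up, the work surface at z = 0. Lengths are in mm, angles in rad, forces in N, time in s.
With the tool pointing down it reaches from about 400 to 925 mm from the base axis. Payload 12.5 kg.
Tool frame: the origin (TCP) lies at the very end of the fingers, on their centre line; the grasp point (between the pads) lies 19 mm behind it; z points along the fingers, y is the line along which they close (so a half turn about z gives the same grasp; the last joint's range is limited). The gripper opens to 95 mm and grips with 3 to 60 N. Pads are 20 mm wide; open, the fingers measure 119 mm over their backs; the gripper's body (75 mm by 180 mm) begins 59 mm behind the grasp point.
Start: joints at [-1.3, 0.491, 1.559, -0, 1.092, -0.106], TCP at [229.99, -581.164, 214.661] pointing down, gripper open.
Joint ranges: [-3.1, 3.1], [-0.84, 2.19], [0.05, 2.79], [-1.13, 4.28], [0.06, 2.93], [-2.69, 2.69]. Speed limits (rad/s): [2.22, 2.22, 2.79, 3.14, 3.14, 3.14].

### API

Orientations are given as [roll, pitch, yaw] about the fixed x, y, z axes, in that order (R = Rz(yaw) Ry(pitch) Rx(roll)).
In Python, from cell import state, read_camera, camera_info, job_done gives the robot as it stands.
- The arm moves only by the shell command python3 -m handwheel 'ROWS'. ROWS is a JSON list of rows, 1 to 5 of them, each an object with the fields x, y, z (the shift in mm), turn (a turn about the tool's z in rad), jaw (the opening from 0.0 (shut) to 1.0 (fully open)); a field left out counts as zero (the opening has to be given); each row is the pose to reach, as a shift and turn from the pose commanded when the command began, along the tool's axes at that moment; what a row does not reach only later rows make up. A row lasts 1/12 s, in which the tool goes at most 41.7 mm and 0.125 rad, less where a joint would pass 70% of its speed; a pose out of reach is approached as far as the arm can. The fingers move at their own pace and stop on an object; the grip force is fixed at half the most. Time passes only in rows, so rows that do not move let the fingers close. It prints the time, the measured TCP pose, the force, the opening and the grip force at its end. Input that does not fit is refused with a message, and nothing moves.
- state(): the state, without advancing time (a new reading comes with each control period).
- read_camera(name): name is "scene" or "side" or "wrist"; returns (picture, depth): 400x640x3 uint8, red, green, blue; 400x640 float32, mm along the optical axis (not along the pixel's ray), 0 where there is no reading.
- camera_info(name): a dict with "vertical_fov" (degrees; the focal length in pixels is half the picture's height over the tangent of half this angle, whatever the lens; pixels are square), "cx", "cy" (the principal point, pixels), "origin" and "attitude" of the camera in the world. Camera axes: x right, y down, z forward; pixel columns grow to the right and rows downward; lengths in mm; the calibration is good to about 2 mm. The wrist camera is an equidistant fisheye: a pixel r from the principal point sees the ray r / f radians off the axis. A picture is of the moment at which its call begins: read the wrist's pose just before it. camera_info takes no time and is no camera call; for the wrist camera it gives the pose at the moment of the call.
- job_done(): hands the job in; it is judged then, once.
The state is a dict: "t": time; "joints": joint angles; "qvel": joint speeds; "tau": joint torques, N m; "eef_pos": TCP position; "tcp_rot": TCP orientation; "ft_force": force on the tool from outside, world axes, zero at the start; "moment": the same for the moment, N m; "opening": opening from 0.0 (shut) to 1.0 (fully open); "grip_force": force on a finger pad.
Only numpy, scipy, OpenCV 4.12 (cv2) and the standard library are available. Lean on these libraries where they do the work, as an engineer would, in place of code of your own. Each camera call takes 0.05 s, during which the arm holds its last target. There are 200 camera calls.

### The job

The bearing and the square nut are lying in each other's trays: swap them, so that the bearing lies flat in the round tray and the square nut flat in the square tray, using the empty oblong tray or a bare patch of bench as the free spot on the way. Then complete the set: open only the organiser lid that has the rectangular steel bar under it, take the bar out and lay it flat in the oblong tray, lengthwise and about centred. Leave the other two lids shut; the opened one may stay open.

Things in the scene. Friction and masses are not known exactly. Their poses are not given: they have to be found in the camera images.
- bearing: Steel ball bearing lying flat: a ring of 54 mm outside diameter, 23 mm bore, 20 mm high, about 160 g. Origin: centre of its underside, z up. At the start it lies in the square tray.
- square_nut: Square steel nut lying flat: 44 x 44 mm (along its x and y), 24 mm high, with a round 22 mm hole through the middle, about 200 g. Origin: centre of its underside, z up. At the start it lies in the round tray.
- key_bar: Plain rectangular steel bar (key stock), 56 mm long (its x), 20 mm wide (its y), 22 mm high, about 180 g. Origin: centre of its underside. At the start it lies under a clear lid in one of the organiser's three bays, its length front to back; the other two bays hold a round stepped plug and a round collar.
- tray_round: A flat parts tray fixed to the bench: black floor inside a bare aluminium rim. Floor 3 mm above the bench, rim 6 mm thick, rim top 9 mm above the bench. Round, 70 mm inside diameter. Origin: centre of the underside (bench level), z up.
- tray_square: A flat parts tray fixed to the bench: black floor inside a bare aluminium rim. Floor 3 mm above the bench, rim 6 mm thick, rim top 9 mm above the bench. Square, 66 x 66 mm inside (along its x and y). Origin: centre of the underside (bench level), z up.
- tray_long: A flat parts tray fixed to the bench: black floor inside a bare aluminium rim. Floor 3 mm above the bench, rim 6 mm thick, rim top 9 mm above the bench. Oblong, 90 mm (its x) by 66 mm (its y) inside; empty at the start. The bearing or the nut also fits in it. Origin: centre of the underside (bench level), z up, x along the length.
- organiser: Grey box fixed to the bench, 80 mm deep (x), 292 wide (y), walls 34 high, 4 thick, bay floor 4 mm up. Three bays along y, centres at y = +96 (left seen from the robot), 0, -96 mm, each 72 (x) by 92 mm (y) inside, each with a clear lid hinged at the back (+x). Origin: centre of underside; front (-x) turned to the robot. To reach in, swing the lid past 1.8 rad and keep the fingers within the bay.
- lid_left (a joint): Hinge angle of the clear lid (black edge) of the left (+y) bay, rad: 0 shut, growing as its front edge swings up and over to the back, stop at 2.2; stiff, stays where left, about 1 N at the tab. Hinge line along organiser y at its x = +40, z = 34 mm; bay centre y = +96 mm. Shut, its pull tab (16 mm wide in y, z = 34 to 42 mm) juts out at x = -40 to -68 mm, on the bay's centre line.
- lid_mid (a joint): Hinge angle of the clear lid (black edge) of the middle bay, rad: 0 shut, growing as its front edge swings up and over to the back, stop at 2.2; stiff, stays where left, about 1 N at the tab. Hinge line along organiser y at its x = +40, z = 34 mm; bay centre y = 0 mm. Shut, its pull tab (16 mm wide in y, z = 34 to 42 mm) juts out at x = -40 to -68 mm, on the bay's centre line.
- lid_right (a joint): Hinge angle of the clear lid (black edge) of the right (-y) bay, rad: 0 shut, growing as its front edge swings up and over to the back, stop at 2.2; stiff, stays where left, about 1 N at the tab. Hinge line along organiser y at its x = +40, z = 34 mm; bay centre y = -96 mm. Shut, its pull tab (16 mm wide in y, z = 34 to 42 mm) juts out at x = -40 to -68 mm, on the bay's centre line.
Mind the look-alikes: they are no part of the job. What is shaped like the tray_square but green or pink is not meant.

How it is judged (in metres and radians):
At the end, for the whole second after the job is handed in: The bearing lies flat on the floor of the round tray (centre within 12 mm of the tray's), the square nut flat on the floor of the square tray (within 17 mm), the bar flat on the floor of the oblong tray (within 20 mm, its length within 0.3 rad of the tray's); all at rest; no more than one lid open (horizontal distance between bearing and tray_round below 0.012 m and z of bearing in the frame of tray_round between -0.002 and 0.007 m and angle between each of bearing, square_nut, key_bar's own z axis and vertical below 0.12 rad and linear speed of each of bearing, square_nut, key_bar below 0.02 m/s and angular speed of each of bearing, square_nut, key_bar below 0.2 rad/s and horizontal distance between square_nut and tray_square below 0.017 m and z of square_nut in the frame of tray_square between -0.002 and 0.007 m and horizontal distance between key_bar and tray_long below 0.02 m and z of key_bar in the frame of tray_long between -0.002 and 0.007 m and angle between the x axis of key_bar and the x axis of tray_long, either way round below 0.3 rad and not (value of joint each of lid_left, lid_mid above 0.25 rad or value of joint each of lid_left, lid_right above 0.25 rad or value of joint each of lid_mid, lid_right above 0.25 rad)); the robot touches nothing.
It fails at once if a lid opened (past 0.25 rad) over a bay that does not hold the bar (z of key_bar in the frame of organiser below 0.034 m and x of key_bar in the frame of organiser between -0.04 and 0.04 m and y of key_bar in the frame of organiser between -0.146 and 0.146 m and ((value of joint lid_left above 0.25 rad and y of key_bar in the frame of organiser below 0.048 m) or (value of joint lid_right above 0.25 rad and y of key_bar in the frame of organiser above -0.048 m) or (value of joint lid_mid above 0.25 rad and (y of key_bar in the frame of organiser above 0.048 m or y of key_bar in the frame of organiser below -0.048 m)))).
It fails at once if two lids open (past 0.25 rad) at once (value of joint each of lid_left, lid_mid above 0.25 rad or value of joint each of lid_left, lid_right above 0.25 rad or value of joint each of lid_mid, lid_right above 0.25 rad).
It also fails if it takes over 128 s, if anything falls off the work surface, if the arm or the gripper's body presses on something with over 40 N, if the wrist force passes 120 N, or if a joint passes its speed limit or range.

## Working session

There is one attempt and no reset: what is moved stays moved. The work goes in short steps, Python scripts to look and compute and a shell command to move; the robot and the scene stay as the last step left them, time stands still between calls to the robot, and variables do not carry over. Pictures are saved under pics/ and viewed, at most 14 in all, crops included, and the job is handed in when it is done.

```bash
ls; mkdir -p pics; python3 - <<'E'
from cell import *
import cv2
s=state();print({k:s[k] for k in('t','eef_pos','tcp_rot','opening')})
for n in('scene','side','wrist'):
    print(n,camera_info(n)); p,d=read_camera(n); cv2.imwrite(f'pics/{n}0.png',p[...,::-1])
    import numpy as np; np.savez(f'{n}0.npz',p=p,d=d)
E
```

```text
pics
{'t': 0.0, 'eef_pos': array([ 229.91117019, -580.91664431,  214.06387919]), 'tcp_rot': array([-3.14052439e+00, -8.62810621e-05,  3.76789208e-01]), 'opening': 1.0005295195966404}
scene {'vertical_fov': 54.663145872441206, 'cx': 321.27470679557945, 'cy': 200.31507226702067, 'origin': array([1315.56787357, -326.93675994,  734.46496131]), 'attitude': array([-2.20816184e+00,  5.96825548e-04,  1.28125468e+00])}
side {'vertical_fov': 54.03574960532494, 'cx': 318.84695683268217, 'cy': 203.84449784073587, 'origin': array([312.72056392, 562.09974157, 722.58042923]), 'attitude': array([-2.38549937, -0.01482119, -2.9298888 ])}
wrist {'vertical_fov': 65.70646984690485, 'cx': 317.42683245281233, 'cy': 203.07986507847613, 'origin': array([ 299.89247896, -553.6448297 ,  385.16921791]), 'attitude': array([ 2.87766163e+00,  9.51490181e-04, -1.19410944e+00])}
```

View pics/scene0.png

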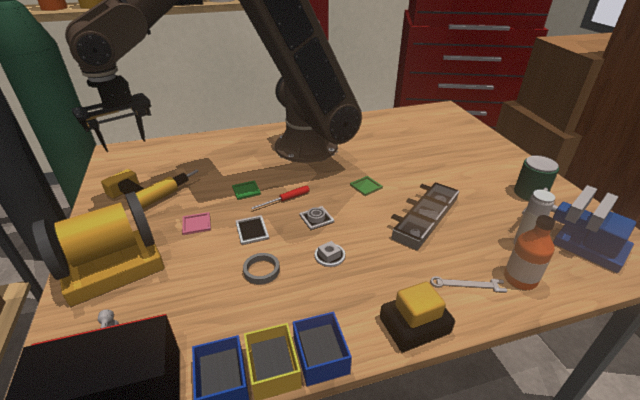

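View pics/side0.png

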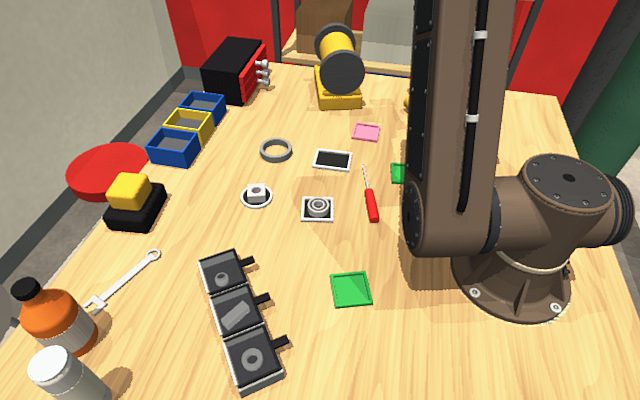

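```bash
cat > h.py <<'E'
import numpy as np, cv2
from scipy.spatial.transform import Rotation as Ro
from cell import *
def rays(ci,uv,fish=False):
    uv=np.atleast_2d(np.asarray(uv,float)); f=200/np.tan(np.radians(ci['vertical_fov'])/2)
    x=(uv-[ci['cx'],ci['cy']])/f
    if fish:
        r=np.linalg.norm(x,axis=1,keepdims=True)+1e-9; d=np.c_[x/r*np.sin(r),np.cos(r)]
    else: d=np.c_[x,np.ones(len(x))]
    return Ro.from_euler('xyz',ci['attitude']).apply(d)
def plane(ci,uv,z,fish=False):
    d=rays(ci,uv,fish); o=ci['origin']
    return o+d*((z-o[2])/d[:,2])[:,None]
def tri(c1,u1,c2,u2,fish=(0,0)):
    a=rays(c1,u1,fish[0])[0];b=rays(c2,u2,fish[1])[0]
    a/=np.linalg.norm(a);b/=np.linalg.norm(b)
    st=np.linalg.lstsq(np.c_[a,-b],c2['origin']-c1['origin'],rcond=None)[0]
    p=c1['origin']+st[0]*a;q=c2['origin']+st[1]*b
    return (p+q)/2,np.linalg.norm(p-q)
E
python3 - <<'E'
from h import *
S={n:np.load(n+'0.npz') for n in('scene','side')}
a=cv2.resize(S['side']['p'][130:400,190:390],None,fx=2,fy=2,interpolation=cv2.INTER_CUBIC)
b=cv2.resize(S['scene']['p'][170:290,225:465],(400,200),interpolation=cv2.INTER_CUBIC)
m=np.zeros((540,800,3),np.uint8);m[:,:400]=a;m[:200,400:]=b
w=S['scene']
cv2.imwrite('pics/crop1.png',m[...,::-1])
roi={'side':{'round':(235,180,275,212),'square':(297,190,338,226),'long':(308,145,357,174),'org':(190,245,292,398)},
'scene':{'round':(310,238,350,270),'square':(298,202,336,232),'long':(233,213,274,246),'org':(385,180,462,250)}}
for n in S:
    p=S[n]['p'];hsv=cv2.cvtColor(p,cv2.COLOR_RGB2HSV);ci=camera_info(n)
    for k,(x0,y0,x1,y1) in roi[n].items():
        mk=np.zeros(p.shape[:2],np.uint8);mk[y0:y1,x0:x1]=(hsv[y0:y1,x0:x1,1]<65)
        c=max(cv2.findContours(mk,0,2)[0],key=cv2.contourArea)
        z=38 if k=='org' else 9
        q=plane(ci,c[:,0],z)[:,:2].astype(np.float32)
        r=cv2.minAreaRect(q); M=cv2.moments(c);u=[M['m10']/M['m00'],M['m01']/M['m00']]
        ys,xs=np.nonzero(mk); 
        print(n,k,np.round(r[0]),np.round(r[1]),round(r[2]),'uv',np.round(u,1), 'moment',plane(ci,u,z)[0,:2].round())
E
```

```text
scene round [612. -95.] [83. 84.] 34 uv [329.5 254.2] moment [613. -95.]
scene square [450. -86.] [88. 82.] 11 uv [316.2 217.1] moment [453. -86.]
scene long [ 451. -278.] [110.  80.] 2 uv [251.5 229.4] moment [ 453. -279.]
scene org [614. 141.] [ 87. 130.] 39 uv [412.2 232.3] moment [625. 137.]
side round [606. -92.] [82. 89.] 13 uv [256.1 195.6] moment [605. -91.]
side square [445. -82.] [80. 85.] 10 uv [317.  209.1] moment [444. -80.]
side long [ 444. -274.] [104.  89.] 2 uv [332.  159.6] moment [ 444. -273.]
side org [521. 232.] [111. 299.] 37 uv [240.5 323.5] moment [516. 260.]
```

View pics/crop1.png

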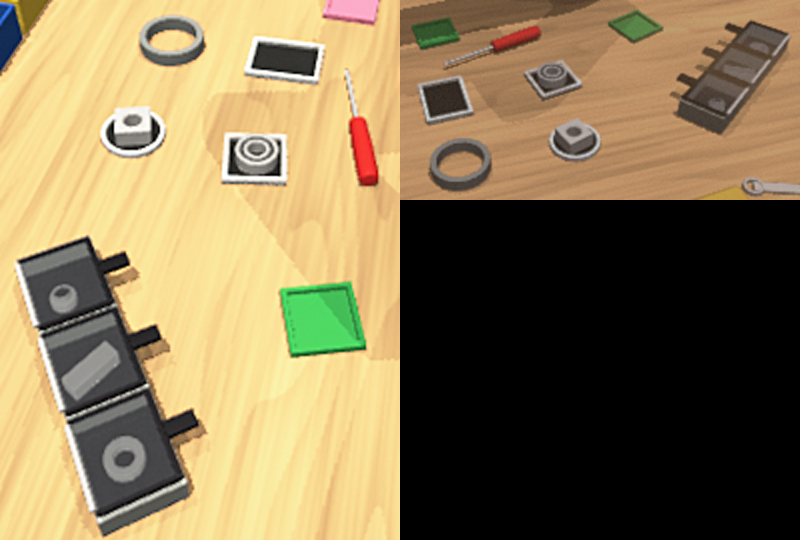

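In the crop, the bearing lies in the white-rimmed square tray at side (317,209) and the nut in the round tray at (256,196). The empty oblong tray is at (332,160). The organiser holds the plug in the far (right) bay, the bar in the middle one at about (237,315), and the collar in the near (left) one.

Look-alikes for the square tray are green (351,289), green (398,174) and pink (366,131). The loose ring at (276,150) could be taken for the bearing or the round tray. I choose the white-rimmed trays. Next I move the wrist camera over the area.

```bash
python3 -m handwheel '[{"x":151, "y":-131, "turn":0.377, "jaw":1}, {"x":151, "y":-131, "turn":0.377, "jaw":1}, {"x":151, "y":-131, "turn":0.377, "jaw":1}, {"x":151, "y":-131, "turn":0.377, "jaw":1}, {"x":151, "y":-131, "turn":0.377, "jaw":1}]'
python3 -m handwheel '[{"x":80, "y":-140, "jaw":1}, {"x":80, "y":-140, "jaw":1}, {"x":80, "y":-140, "jaw":1}, {"x":80, "y":-140, "jaw":1}, {"x":80, "y":-140, "jaw":1}]'
python3 -m handwheel '[{"x":50, "y":-140, "jaw":1}, {"x":50, "y":-140, "jaw":1}, {"x":50, "y":-140, "jaw":1}, {"x":50, "y":-140, "jaw":1}, {"x":50, "y":-140, "jaw":1}]'
cat > shot.py <<'E'
from h import *
import sys,pickle
n=sys.argv[1]; ci=camera_info('wrist'); p,d=read_camera('wrist')
cv2.imwrite(f'pics/{n}.png',p[...,::-1]); pickle.dump((ci,p,d),open(n+'.pkl','wb'))
s=state(); print(s['t'],s['eef_pos'].round(1),s['tcp_rot'].round(4),ci['origin'].round(1))
E
python3 shot.py w1
```

```text
t: 0.57
eef_pos: [322.8, -401.2, 214.5]
tcp_rot: [-3.141, 0.0, -0.001]
ft_force: [-0.1, 0.1, -1.4]
opening: 1.0
grip_force: 0.0
t: 0.98
eef_pos: [404.0, -259.2, 214.7]
tcp_rot: [-3.141, -0.0, 0.004]
ft_force: [0.6, -0.7, 0.2]
opening: 1.001
grip_force: 0.0
t: 1.4
eef_pos: [453.0, -120.8, 214.6]
tcp_rot: [-3.141, -0.0, 0.003]
ft_force: [-0.5, 0.8, -0.2]
opening: 1.002
grip_force: 0.0
1.45 [ 452.6 -122.4  214.6] [3.1415e+00 0.0000e+00 3.1000e-03] [ 528.  -120.2  385.7]
```

View pics/w1.png

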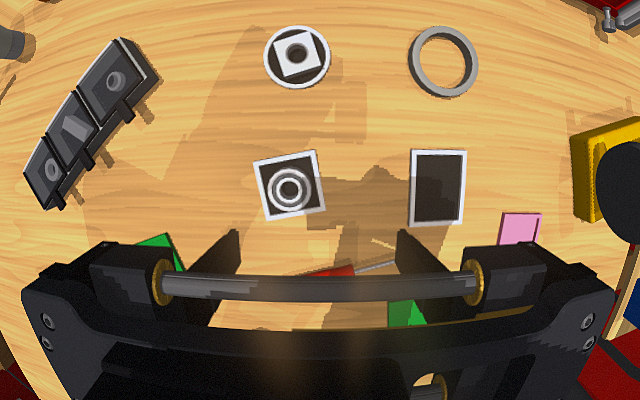

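The wrist view w1 shows the nut in the round tray (297,57), the bearing in the square tray (288,188), the empty oblong tray (437,188) and the organiser at left, with the bar in its middle bay (75,127). I take a second viewpoint to triangulate.

```bash
python3 -m handwheel '[{"x":40, "y":-150, "jaw":1}, {"x":40, "y":-150, "jaw":1}, {"x":40, "y":-150, "jaw":1}, {"x":40, "y":-150, "jaw":1}, {"x":40, "y":-150, "jaw":1}]' | head -2
python3 -m handwheel '[{"jaw":1}, {"jaw":1}]' | head -2
python3 shot.py w2
cat > meas.py <<'E'
from h import *
import pickle
def rims(n):
    ci,p,d=pickle.load(open(n+'.pkl','rb'))
    hsv=cv2.cvtColor(p,cv2.COLOR_RGB2HSV)
    mk=((hsv[...,1]<40)&(hsv[...,2]>150)).astype(np.uint8)
    mk=cv2.morphologyEx(mk,cv2.MORPH_CLOSE,np.ones((3,3)))
    cs,h=cv2.findContours(mk,cv2.RETR_CCOMP,cv2.CHAIN_APPROX_NONE)
    out=[]
    for i,c in enumerate(cs):
        if cv2.contourArea(c)>250:
            q=plane(ci,c[:,0],9,1)[:,:2]; r=cv2.minAreaRect(q.astype(np.float32))
            if max(r[1])<130: out.append((h[0,i,3]<0,np.array(r[0]),np.array(r[1]),r[2],c[:,0],abs(cv2.contourArea(c)),ci))
    return out
if __name__=='__main__':
  for n in('w1','w2'):
    for o in rims(n): print(n,'outer' if o[0] else 'hole',o[1].round(1),o[2].round(1),round(o[3],1),'uv',o[4].mean(0).round(),o[5])
E
python3 meas.py
```

```text
t: 1.87
eef_pos: [493.2, 28.8, 214.5]
t: 2.03
eef_pos: [492.2, 25.1, 214.4]
2.0833 [492.2  24.8 214.5] [ 3.1413e+00  3.0000e-04 -1.5000e-03] [567.3  25.5 385.4]
w1 outer [442.2 -84. ] [31.6 32.1] 89.9 uv [289. 190.] 504.5
w1 hole [442.9 -84. ] [24.  25.7] 89.3 uv [289. 190.] 303.0
w1 outer [448.3 -85.1] [78.8 78.5] 10.9 uv [290. 185.] 3690.0
w1 hole [443.4 -84.5] [45.4 44.9] 89.7 uv [289. 190.] 1019.0
w1 hole [448.2 -85.3] [68.8 68.9] 10.7 uv [289. 184.] 1380.0
w1 outer [ 446.9 -278.9] [102.8  78.7] 2.2 uv [437. 187.] 3944.0
w1 hole [ 446.  -278.9] [92.2 69.2] 2.4 uv [437. 188.] 3128.0
w1 outer [ 615.3 -283.4] [91.1 92.8] 88.8 uv [445.  60.] 3445.0
w1 hole [ 615.4 -283.6] [77.8 77.1] 49.2 uv [445.  60.] 2449.0
w1 outer [609.2 -94.2] [80.3 80.3] 7.7 uv [296.  57.] 3232.5
w1 hole [612.2 -94. ] [26.7 26.9] 89.0 uv [296.  53.] 367.5
w1 hole [602.9 -95.5] [59.7 72.5] 11.9 uv [298.  63.] 1025.5
w2 outer [448.  -84.7] [78.5 78.1] 10.9 uv [402. 213.] 823.0
w2 outer [ 449.7 -279. ] [97.2 78.9] 2.4 uv [520. 207.] 391.0
w2 outer [ 614.3 -288. ] [91.3 92.1] 5.4 uv [535. 103.] 2208.0
w2 hole [ 613.5 -288. ] [78.2 77.2] 2.0 uv [535. 103.] 1577.0
w2 outer [609.6 -94.1] [80.2 80.8] 3.0 uv [413.  91.] 2995.0
w2 hole [ 610.8 -101.4] [25.9 24.9] 48.5 uv [420.  90.] 301.5
w2 hole [607.6 -88.1] [71.7 59.8] 15.7 uv [408.  92.] 1074.5
```

View pics/w2.png

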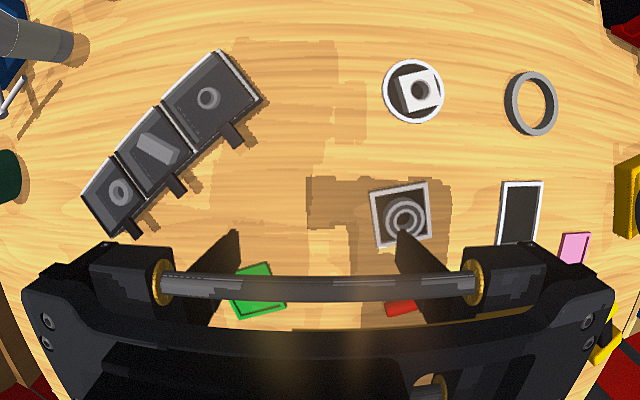

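W2 shows the same trays, at (413,91), (402,213) and (520,210). The organiser tabs are near (237,140), (177,187) and (130,228). The tray centres agree within 1 mm between the views when cast at rim height. Next are the nut and bearing heights and the organiser.

```bash
python3 - <<'E'
from h import *
import pickle
C={n:pickle.load(open(n+'.pkl','rb')) for n in('w1','w2')}
m=np.zeros((570,800,3),np.uint8)
m[:400,:400]=cv2.resize(C['w2'][1][45:245,70:270],None,fx=2,fy=2,interpolation=cv2.INTER_CUBIC)
m[:380,400:760]=cv2.resize(C['w1'][1][30:220,10:190],None,fx=2,fy=2,interpolation=cv2.INTER_CUBIC)
cv2.imwrite('pics/org.png',m[:400,:,::-1])
# nut and bearing: hole (nut) in bright top faces
def nut(n,box,th=190):
    ci,p,_=C[n];x0,y0,x1,y1=box
    g=cv2.cvtColor(p,cv2.COLOR_RGB2HSV);mk=np.zeros(p.shape[:2],np.uint8)
    mk[y0:y1,x0:x1]=((g[...,1]<40)&(g[...,2]>th))[y0:y1,x0:x1]
    cs=cv2.findContours(mk,0,1)[0];c=max(cs,key=cv2.contourArea)[:,0]
    r=cv2.minAreaRect(plane(ci,c,27,1)[:,:2].astype(np.float32))
    M=cv2.moments(c);print(n,'nut top',np.round(r[0],1),np.round(r[1],1),round(r[2],1))
    return np.array([M['m10']/M['m00'],M['m01']/M['m00']])
for th in(190,215,235):
    try:
        a=nut('w1',(274,34,322,78),th);b=nut('w2',(394,62,442,114),th)
        print(th,'nut tri',tri(C['w1'][0],a,C['w2'][0],b,(1,1)))
    except Exception as e: print(th,e)
def rg(n,box):
    ci,p,_=C[n];x0,y0,x1,y1=box
    g=cv2.cvtColor(p,cv2.COLOR_RGB2GRAY)[y0:y1,x0:x1]
    mk=(g<70).astype(np.uint8); k,l,s,c=cv2.connectedComponentsWithStats(mk)
    for i in range(1,k):
        if s[i,4]>15:print(n,'dark',s[i],c[i]+[x0,y0])
rg('w1',(270,170,308,208));rg('w2',(385,193,425,230));rg('w1',(280,38,315,70));rg('w2',(405,72,435,106))
E
```

```text
w1 nut top [608.8 -95.8] [44.1 43.9] 17.9
w2 nut top [611.4 -94.6] [62.5 58.5] 5.2
190 nut tri (array([609.0518844 , -96.20801074,  29.29693302]), np.float64(3.017078212188169))
w1 nut top [608.9 -96.1] [43.4 43.2] 18.2
w2 nut top [611.4 -94.6] [62.5 58.5] 5.2
215 nut tri (array([608.99379567, -96.32714812,  29.5841283 ]), np.float64(2.8115699656850364))
w1 nut top [ 626.5 -102.3] [36.9 15.7] 68.8
w2 nut top [611.4 -94.6] [62.5 58.3] 5.2
235 nut tri (array([ 617.44065301, -100.54855076,   28.34337879]), np.float64(14.639538155641132))
w1 dark [ 0  0  8  8 32] [272.0625 172.3125]
w1 dark [32  0  6  6 21] [305.33333333 171.76190476]
w1 dark [ 11  12  17  14 197] [289.17258883 188.63959391]
w1 dark [ 0 32  5  6 18] [271.38888889 205.33333333]
w2 dark [  0   0  40  20 294] [406.6292517  197.76530612]
w2 dark [ 12  20  14  12 119] [403.21008403 218.44537815]
w1 dark [  8   7  18  18 231] [296.65367965  53.95670996]
w2 dark [  7  11  11  16 133] [416.92481203  90.54135338]
```

View pics/org.png

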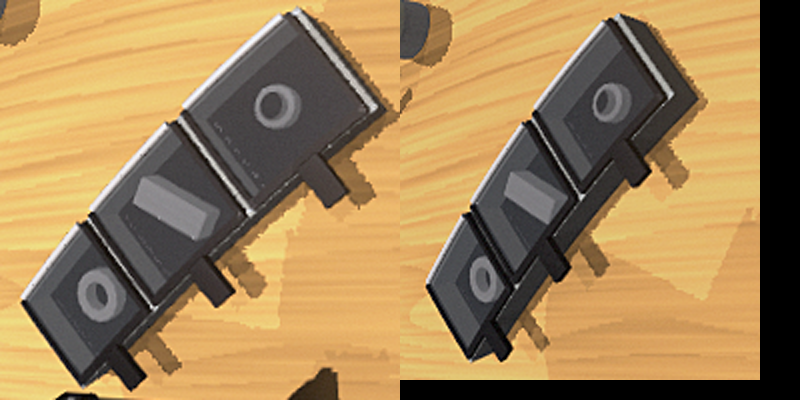

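The organiser crop confirms the bar under the middle lid, at (172,207) in the left half. The middle tab tip is at w2 (182,194) and w1 (90,168). The right bay holds the plug and the left bay the collar.

```bash
python3 - <<'E'
from h import *
import pickle
C={n:pickle.load(open(n+'.pkl','rb'))[0] for n in('w1','w2')}
P={}
for k,a,b in(('tipR',(129.5,119.5),(237.5,146)),('tipM',(90,168),(182.5,194.5)),('tipL',(61,208),(137.5,236.5)),('backR',(117.5,38.5),(220,50)),('frontR',(146,79),(259,99))):
    t,e=tri(C['w1'],a,C['w2'],b,(1,1));P[k]=t;print(k,t.round(1),round(e,1),'z42 casts',plane(C['w1'],a,40,1)[0,:2].round(1),plane(C['w2'],b,40,1)[0,:2].round(1))
for n,o,cs in(('w2',(70,45),[(133,195),(152,176),(214,212),(208,240)]),):
    for c in cs: print('bar',plane(C[n],np.array(c)/2+o,26,1)[0,:2].round(1))
d=plane(C['w2'],(137.5,236.5),40,1)[0]-plane(C['w2'],(237.5,146),40,1)[0]
print('row dir',d.round(1),np.linalg.norm(d),'yaw of y axis-90',np.degrees(np.arctan2(d[1],d[0]))-90)
print(tri(C['w1'],(289.2,188.6),C['w2'],(403.5,216.5),(1,1)))
E
```

```text
tipR [541.8 116.   40.3] 1.5 z42 casts [542.5 116. ] [541.1 116.3]
tipM [485.  189.2  44.1] 1.6 z42 casts [483.7 193.3] [484.8 190.8]
tipL [427.3 268.   43.1] 1.8 z42 casts [425.5 272.2] [427.  269.6]
backR [652.7 135.2  43.1] 1.3 z42 casts [653.1 137.6] [654.1 136.1]
frontR [592.6  91.2  36.7] 2.4 z42 casts [590.8  89.4] [593.5  90.3]
bar [551.9 261.1]
bar [563.1 244.9]
bar [537.2 200.2]
bar [519.8 205.9]
row dir [-114.1  153.3    0. ] 191.10908160688862 yaw of y axis-90 36.65937833417402
(array([447.0760263 , -85.71325518,  13.19945465]), np.float64(2.6673016109628587))
```

```bash
python3 -m handwheel '[{"x":117, "y":121, "z":50, "turn":-0.314, "jaw":1}, {"x":117, "y":121, "z":50, "turn":-0.314, "jaw":1}, {"x":117, "y":121, "z":50, "turn":-0.314, "jaw":1}, {"x":117, "y":121, "z":50, "turn":-0.314, "jaw":1}, {"x":117, "y":121, "z":50, "turn":-0.314, "jaw":1}]' | head -3
python3 -m handwheel '[{"z":100, "jaw":1}, {"z":100, "jaw":1}, {"z":100, "jaw":1}, {"z":100, "jaw":1}, {"z":100, "jaw":1}]' | head -3
python3 shot.py w3
```

```text
t: 2.5
eef_pos: [611.3, -100.7, 162.3]
tcp_rot: [3.141, 0.001, 0.31]
t: 2.92
eef_pos: [608.8, -96.0, 64.5]
tcp_rot: [-3.141, 0.001, 0.312]
2.9667 [609.6 -95.9  65.8] [ 3.1408e+00 -9.0000e-04  3.1260e-01] [680.6 -73.1 235.5]
```

View pics/w3.png

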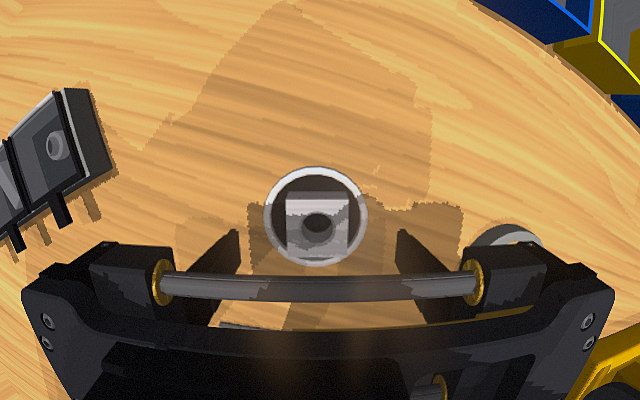

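The view shows the nut square to the fingers and centred between them at (317,227), so I grasp.

```bash
python3 -m handwheel '[{"z":40, "jaw":1}, {"z":51, "jaw":1}, {"z":51, "jaw":1}, {"z":51, "jaw":0}]' | head -3
python3 -m handwheel '[{"jaw":0}, {"jaw":0}, {"jaw":0}, {"jaw":0}, {"jaw":0}]'
python3 -m handwheel '[{"z":-40, "jaw":0}, {"z":-40, "jaw":0}, {"z":-40, "jaw":0}, {"z":-40, "jaw":0}]'
```

```text
t: 3.3
eef_pos: [609.5, -95.1, 14.7]
tcp_rot: [3.141, -0.0, 0.314]
t: 3.72
eef_pos: [609.5, -94.9, 14.2]
tcp_rot: [3.141, -0.001, 0.314]
ft_force: [-0.7, -0.5, 0.2]
opening: 0.634
grip_force: 0.0
t: 4.05
eef_pos: [609.2, -94.8, 53.8]
tcp_rot: [3.141, -0.0, 0.314]
ft_force: [-0.6, 0.7, -0.6]
opening: 0.355
grip_force: 0.0
```

I lifted before the fingers had closed, since they move slowly. I reopen and check the nut.

```bash
python3 -m handwheel '[{"z":-12, "jaw":1}, {"z":-12, "jaw":1}, {"z":-12, "jaw":1}, {"z":-12, "jaw":1}, {"z":-12, "jaw":1}]' >/dev/null
python3 -m handwheel '[{"jaw":1}, {"jaw":1}, {"jaw":1}, {"jaw":1}, {"jaw":1}]'
python3 shot.py w4; python3 - <<'E'
from h import *
import pickle
for n in('w3','w4'):
    ci,p,_=pickle.load(open(n+'.pkl','rb'));g=cv2.cvtColor(p,cv2.COLOR_RGB2GRAY)
    h=cv2.cvtColor(p,cv2.COLOR_RGB2HSV); mk=np.zeros(g.shape,np.uint8);mk[190:262,278:356]=((h[...,1]<60)&(g>75))[190:262,278:356]
    k,l,s,c=cv2.connectedComponentsWithStats(mk)
    for i in range(1,k):
        if s[i,4]>200: print(n,s[i],plane(ci,c[i],27,1)[0].round(1))
E
```

```text
t: 4.88
eef_pos: [609.3, -94.9, 65.6]
tcp_rot: [3.142, 0.0, 0.314]
ft_force: [0.1, 0.3, 0.2]
opening: 0.978
grip_force: 0.0
4.9333 [609.3 -94.9  65.6] [3.1415 0.     0.3138] [680.7 -71.7 236.6]
w3 [ 278  191   78   71 3824] [609.8 -95.4  27. ]
w4 [ 278  192   78   70 3713] [609.7 -95.   27. ]
```

View pics/w4.png

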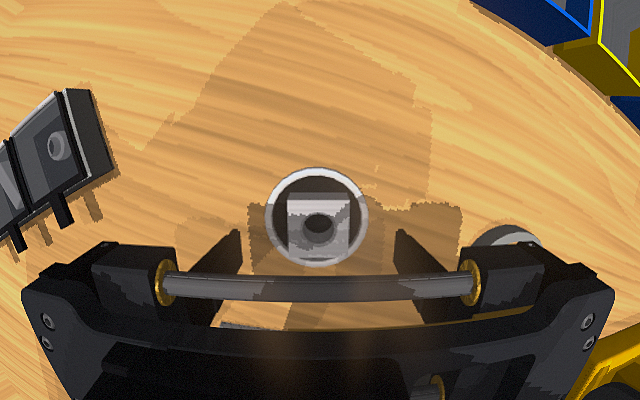

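The nut at (318,227) has not moved. I grasp again with a longer close.

```bash
python3 -m handwheel '[{"z":40, "jaw":1}, {"z":52, "jaw":1}, {"z":52, "jaw":1}, {"z":52, "jaw":0.4}]' | head -2
python3 -m handwheel '[{"jaw":0.4}, {"jaw":0.3}, {"jaw":0.3}, {"jaw":0.3}, {"jaw":0.3}]' >/dev/null
python3 -m handwheel '[{"jaw":0.3}, {"jaw":0.3}, {"jaw":0.3}, {"jaw":0.3}, {"jaw":0.3}]'
```

```text
t: 5.27
eef_pos: [609.0, -94.8, 13.3]
t: 6.1
eef_pos: [609.3, -94.9, 13.7]
tcp_rot: [3.141, -0.0, 0.314]
ft_force: [0.1, 0.0, 2.6]
opening: 0.458
grip_force: 30.0
```

```bash
python3 -m handwheel '[{"z":-40, "jaw":0.3}, {"z":-50, "jaw":0.3}, {"x":-40, "y":24, "z":-50, "jaw":0.3}, {"x":-80, "y":48, "z":-50, "jaw":0.3}]' | tail -3
python3 -m handwheel '[{"x":-131, "y":77, "jaw":0.3}, {"x":-131, "y":77, "jaw":0.3}, {"x":-131, "y":77, "jaw":0.3}, {"x":-131, "y":77, "jaw":0.3}, {"x":-131, "y":77, "jaw":0.3}]'
python3 -m handwheel '[{"z":30, "jaw":0.3}, {"z":40, "jaw":0.3}, {"z":49, "jaw":0.3}, {"z":49, "jaw":0.3}, {"z":49, "jaw":0.3}]'
```

```text
ft_force: [-0.8, -1.3, -2.9]
opening: 0.465
grip_force: 30.0
t: 6.85
eef_pos: [450.9, -274.5, 63.6]
tcp_rot: [3.141, 0.0, 0.31]
ft_force: [0.1, -0.7, -1.7]
opening: 0.458
grip_force: 30.0
t: 7.27
eef_pos: [454.2, -271.4, 14.4]
tcp_rot: [3.141, 0.0, 0.315]
ft_force: [-0.3, -3.3, -4.2]
opening: 0.459
grip_force: 30.0
```

Short of the target by about 10 mm. I raise, shift and lower before letting go.

```bash
python3 -m handwheel '[{"z":-15, "jaw":0.3}, {"x":-9, "y":5, "z":-15, "jaw":0.3}, {"x":-9, "y":5, "z":-15, "jaw":0.3}, {"x":-9, "y":5, "z":-7, "jaw":0.3}, {"x":-9, "y":5, "jaw":0.3}]' >/dev/null;  python3 -m handwheel '[{"jaw":0.3}, {"jaw":0.3}]'
```

```text
t: 7.85
eef_pos: [446.3, -278.5, 13.7]
tcp_rot: [-3.14, 0.001, 0.314]
ft_force: [-0.3, 0.4, -2.0]
opening: 0.461
grip_force: 30.0
```

```bash
python3 -m handwheel '[{"jaw":1}, {"jaw":1}, {"jaw":1}, {"jaw":1}, {"jaw":1}]' | tail -2
python3 -m handwheel '[{"z":-20, "jaw":1}, {"z":-52, "jaw":1}, {"z":-52, "jaw":1}]' >/dev/null
python3 shot.py w5; python3 - <<'E'
from h import *
import pickle
ci,p,_=pickle.load(open('w5.pkl','rb'))
m=cv2.cvtColor(p,cv2.COLOR_RGB2GRAY)
E
```

```text
opening: 0.755
grip_force: 0.0
8.5667 [ 447.7 -279.7   68.9] [ 3.1376e+00 -2.5000e-03  3.1390e-01] [ 518.9 -256.3  241.9]
```

View pics/w5.png

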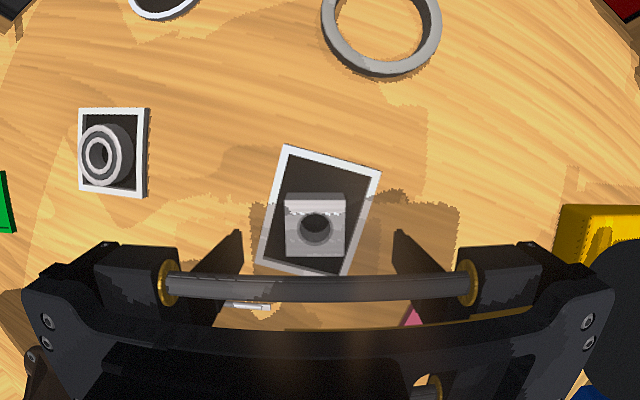

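The nut lies in the oblong tray at (315,225). The bearing in the square tray at (102,153) is next.

```bash
python3 -m handwheel '[{"x":60, "y":-184, "jaw":1}, {"x":60, "y":-184, "jaw":1}, {"x":60, "y":-184, "jaw":1}, {"x":60, "y":-184, "jaw":1}, {"x":60, "y":-184, "jaw":1}]' >/dev/null
python3 -m handwheel '[{"jaw":1}, {"jaw":1}]' |head -2
python3 shot.py w6; python3 - <<'E'
from h import *
import pickle
ci,p,_=pickle.load(open('w6.pkl','rb'))
g=cv2.cvtColor(p,cv2.COLOR_RGB2GRAY)[195:262,275:360]
k,l,s,c=cv2.connectedComponentsWithStats((g<60).astype(np.uint8))
for i in range(1,k):
    if s[i,4]>60: print(s[i],(c[i]+[275,195]).round(),plane(ci,c[i]+[275,195],21,1)[0].round(1))
E
```

```text
t: 9.15
eef_pos: [446.9, -84.2, 66.3]
9.2 [447.1 -85.3  66.3] [3.1415e+00 1.0000e-04 3.1510e-01] [518.3 -60.9 237.3]
[  0   0  21  57 558] [282. 223.] [439.7 -59.2  21. ]
[ 61   5  24  59 301] [351. 238.] [ 444.8 -111.7   21. ]
[ 30  18  28  21 431] [319. 223.] [448.6 -84.6  21. ]
```

View pics/w6.png

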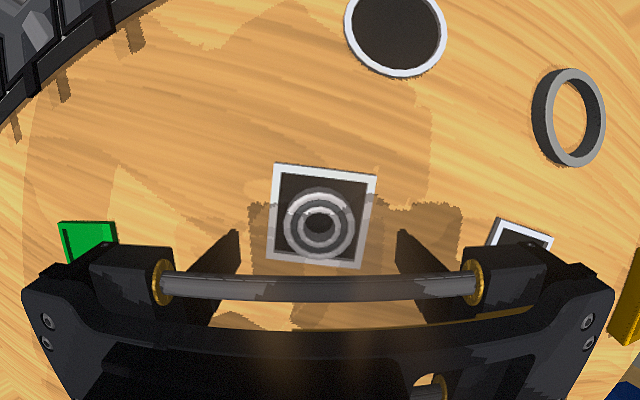

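The bearing's bore at (319,223) is centred under the tool, so I grasp at z ≈ 12.

```bash
python3 -m handwheel '[{"x":1, "z":40, "jaw":1}, {"x":1, "z":54, "jaw":1}, {"x":1, "z":54, "jaw":1}, {"x":1, "z":54, "jaw":0.4}]' | head -2
python3 -m handwheel '[{"jaw":0.4}, {"jaw":0.4}, {"jaw":0.4}, {"jaw":0.4}, {"jaw":0.4}]' >/dev/null
python3 -m handwheel '[{"jaw":0.4}, {"jaw":0.4}, {"jaw":0.4}]'
```

```text
t: 9.53
eef_pos: [447.7, -86.0, 12.2]
t: 10.2
eef_pos: [448.0, -85.1, 12.9]
tcp_rot: [3.141, -0.0, 0.314]
ft_force: [-0.3, 1.4, 6.3]
opening: 0.55
grip_force: 29.8
```

```bash
python3 -m handwheel '[{"z":-40, "jaw":0.4}, {"z":-50, "jaw":0.4}, {"z":-50, "jaw":0.4}]' | tail -2
python3 -m handwheel '[{"x":151, "y":59, "jaw":0.4}, {"x":151, "y":59, "jaw":0.4}, {"x":151, "y":59, "jaw":0.4}, {"x":151, "y":59, "jaw":0.4}, {"x":151, "y":59, "jaw":0.4}]' >/dev/null
python3 -m handwheel '[{"jaw":0.4}, {"z":15, "jaw":0.4}, {"z":30, "jaw":0.4}, {"z":30, "jaw":0.4}]'
```

```text
opening: 0.554
grip_force: 29.9
t: 11.2
eef_pos: [607.0, -94.1, 29.4]
tcp_rot: [-3.139, 0.005, 0.314]
ft_force: [-0.3, -0.0, -2.8]
opening: 0.55
grip_force: 29.9
```

```bash
python3 -m handwheel '[{"x":1, "z":8, "jaw":0.4}, {"x":1, "z":16, "jaw":0.4}, {"x":1, "z":19, "jaw":0.4}, {"x":1, "z":19, "jaw":0.4}]'
python3 -m handwheel '[{"jaw":1}, {"jaw":1}, {"jaw":1}, {"jaw":1}, {"jaw":1}]'
python3 -m handwheel '[{"z":-20, "jaw":1}, {"z":-52, "jaw":1}, {"z":-52, "jaw":1}, {"z":-52, "jaw":1}]' >/dev/null
python3 shot.py w7; python3 - <<'E'
from h import *
import pickle
ci,p,_=pickle.load(open('w7.pkl','rb'))
h=cv2.cvtColor(p,cv2.COLOR_RGB2HSV)
mk=np.zeros(p.shape[:2],np.uint8);mk[150:270,250:380]=((h[...,1]<40)&(h[...,2]>140))[150:270,250:380]
cs,hh=cv2.findContours(mk,cv2.RETR_CCOMP,1)
for i,c in enumerate(cs):
    if cv2.contourArea(c)>150:
        for z in(9,23):
            e=cv2.minEnclosingCircle(plane(ci,c[:,0],z,1)[:,:2].astype(np.float32));print(z,hh[0,i,3]<0,np.round(e[0],1),round(e[1],1))
E
```

```text
t: 11.53
eef_pos: [610.5, -94.2, 13.3]
tcp_rot: [-3.141, 0.0, 0.314]
ft_force: [-0.5, 0.8, -1.3]
opening: 0.549
grip_force: 29.9
t: 11.95
eef_pos: [610.8, -94.3, 13.8]
tcp_rot: [3.141, -0.0, 0.314]
ft_force: [0.8, -0.3, 0.4]
opening: 0.845
grip_force: 0.0
12.3333 [610.8 -94.3  66. ] [ 3.1409e+00 -9.0000e-04  3.1380e-01] [682.4 -71.2 238.5]
9 True [618.7 -90.3] 21.8
23 True [622.6 -89.1] 20.5
9 True [609.3 -93.8] 40.7
23 True [613.8 -92.4] 38.2
```

```bash
python3 -m handwheel '[{"x":-213, "y":124, "jaw":1}, {"x":-213, "y":124, "jaw":1}, {"x":-213, "y":124, "jaw":1}, {"x":-213, "y":124, "jaw":1}, {"x":-213, "y":124, "jaw":1}]' |head -2
python3 -m handwheel '[{"x":-34, "y":20, "jaw":1}, {"x":-34, "y":20, "jaw":1}, {"x":-34, "y":20, "jaw":1}]' |head -2
```

```text
t: 12.75
eef_pos: [469.9, -250.2, 64.6]
t: 13.0
eef_pos: [444.1, -280.3, 64.8]
```

```bash
python3 -m handwheel '[{"x":2, "z":30, "jaw":1}, {"x":2, "z":51, "jaw":1}, {"x":2, "z":51, "jaw":1}, {"x":2, "z":51, "jaw":0.3}]' | head -2
python3 -m handwheel '[{"jaw":0.3}, {"jaw":0.3}, {"jaw":0.3}, {"jaw":0.3}, {"jaw":0.3}]' >/dev/null
python3 -m handwheel '[{"jaw":0.3}, {"jaw":0.3}, {"jaw":0.3}, {"jaw":0.3}, {"jaw":0.3}]'
```

```text
t: 13.33
eef_pos: [447.6, -277.2, 13.8]
t: 14.17
eef_pos: [447.5, -278.5, 14.8]
tcp_rot: [3.141, -0.0, 0.314]
ft_force: [-0.5, 0.9, 4.2]
opening: 0.46
grip_force: 30.0
```

```bash
python3 -m handwheel '[{"z":-40, "jaw":0.3}, {"z":-50, "jaw":0.3}, {"z":-50, "jaw":0.3}]' | tail -2
python3 -m handwheel '[{"x":61, "y":-184, "jaw":0.3}, {"x":61, "y":-184, "jaw":0.3}, {"x":61, "y":-184, "jaw":0.3}, {"x":61, "y":-184, "jaw":0.3}, {"x":61, "y":-184, "jaw":0.3}]' >/dev/null
python3 -m handwheel '[{"jaw":0.3}, {"z":15, "jaw":0.3}, {"z":30, "jaw":0.3}, {"z":30, "jaw":0.3}]'
```

```text
opening: 0.459
grip_force: 30.0
t: 15.17
eef_pos: [447.7, -84.3, 32.3]
tcp_rot: [-3.14, 0.003, 0.314]
ft_force: [-1.3, -0.0, -2.9]
opening: 0.453
grip_force: 30.0
```

```bash
python3 -m handwheel '[{"z":8, "jaw":0.3}, {"z":16, "jaw":0.3}, {"z":19, "jaw":0.3}, {"z":19, "jaw":0.3}]' | head -2
python3 -m handwheel '[{"jaw":1}, {"jaw":1}, {"jaw":1}, {"jaw":1}, {"jaw":1}]' |tail -2
python3 -m handwheel '[{"z":-20, "jaw":1}, {"z":-60, "jaw":1}, {"z":-100, "jaw":0.7}, {"z":-100, "jaw":0.6}]' |head -2
python3 -m handwheel '[{"x":131, "y":-254, "turn":-0.327, "jaw":0.6}, {"x":131, "y":-254, "turn":-0.327, "jaw":0.6}, {"x":131, "y":-254, "turn":-0.327, "jaw":0.6}, {"x":131, "y":-254, "turn":-0.327, "jaw":0.6}, {"x":131, "y":-254, "turn":-0.327, "jaw":0.6}]' |head -3
```

```text
t: 15.5
eef_pos: [448.6, -84.8, 15.1]
opening: 0.755
grip_force: 0.0
t: 16.25
eef_pos: [450.9, -85.2, 121.3]
t: 16.67
eef_pos: [482.4, 123.0, 115.9]
tcp_rot: [3.141, -0.0, 0.641]
```

```bash
python3 -m handwheel '[{"x":54, "y":-52, "jaw":0.6}, {"x":54, "y":-52, "jaw":0.6}, {"x":54, "y":-52, "jaw":0.6}, {"x":54, "y":-52, "jaw":0.45}]' |head -3
python3 shot.py w8
```

```text
t: 17.0
eef_pos: [494.3, 196.4, 115.4]
tcp_rot: [3.141, 0.0, 0.644]
17.05 [494.2 195.2 115.4] [-3.1416e+00  6.0000e-04  6.4240e-01] [554.7 240.9 286.4]
```

View pics/w8.png

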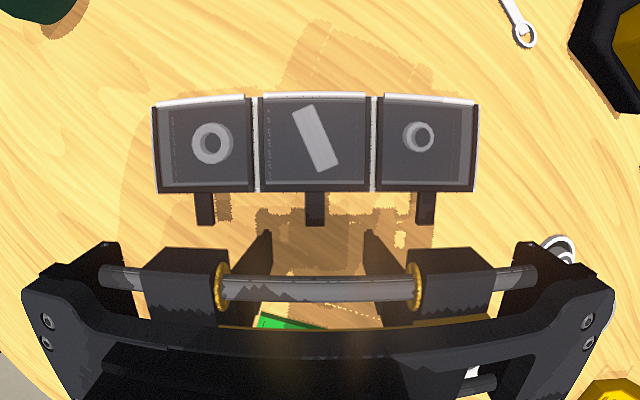

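The lids are seen square-on. The middle tab spans x 305 to 324, with its tip at row 226. The bar is visible under the middle lid at (315,138), turned about 20°.

```bash
python3 - <<'E'
from h import *
import pickle
ci,p,_=pickle.load(open('w8.pkl','rb'))
Ry=Ro.from_euler('z',-36.8,degrees=True)
tcp=np.array([494.2,195.2,0])
for n,uv,z in(('tip',(314.5,226),42),('tipL',(305,226),42),('tipR',(324,226),42),('base',(314.5,192),42),('LT',(205,226),42),('RT',(426,226),42),('backL',(153,97),42),('backR',(480,97),42)):
    q=plane(ci,uv,z,1)[0]; print(n,q.round(1),'rel tcp in tool x,-y',Ry.apply(q-tcp)[:2].round(1))
c=pickle.load(open('w2.pkl','rb'))[0]
print(tri(ci,(314.5,226),c,(182.5,194.5),(1,1)),state()['opening'])
a=plane(ci,(205,226),42,1)[0]-plane(ci,(426,226),42,1)[0];print('yaw',np.degrees(np.arctan2(a[1],a[0]))-90,np.linalg.norm(a))
for uv in((292,110),(309,105),(339,163),(320,172)): print('bar',plane(ci,uv,26,1)[0].round(1))
E
```

```text
tip [484.5 191.3  42. ] rel tcp in tool x,-y [-10.1   2.7]
tipL [479.7 197.6  42. ] rel tcp in tool x,-y [-10.2  10.6]
tipR [489.2 184.9  42. ] rel tcp in tool x,-y [-10.1  -5.3]
base [507.8 208.7  42. ] rel tcp in tool x,-y [19.   2.6]
LT [426.1 267.4  42. ] rel tcp in tool x,-y [-11.2  98.6]
RT [542.1 113.   42. ] rel tcp in tool x,-y [-10.9 -94.6]
backL [492.6 370.1  42. ] rel tcp in tool x,-y [103.5 141. ]
backR [660.1 146.5  42. ] rel tcp in tool x,-y [ 103.7 -138.3]
(array([484.36582803, 190.84602136,  40.04337978]), np.float64(0.8534616989903322)) 0.5340549407939602
yaw 36.90506208004284 193.18010140448203
bar [549.7 263.6  26. ]
bar [561.5 254.7  26. ]
bar [537.5 205.1  26. ]
bar [521.6 213.3  26. ]
```

```bash
python3 -m handwheel '[{"x":1, "y":-2.5, "z":40, "jaw":0.4}, {"x":1, "y":-2.5, "z":80, "jaw":0.4}, {"x":1, "y":-2.5, "z":84, "jaw":0.4}, {"x":1, "y":-2.5, "z":84, "jaw":0.1}, {"x":1, "y":-2.5, "z":84, "jaw":0}]' |head -3
python3 -m handwheel '[{"jaw":0}, {"jaw":0}, {"jaw":0}, {"jaw":0}, {"jaw":0}]'
```

```text
t: 17.47
eef_pos: [494.5, 196.8, 32.8]
tcp_rot: [3.141, -0.0, 0.64]
t: 17.88
eef_pos: [493.8, 198.6, 33.4]
tcp_rot: [-3.141, -0.002, 0.641]
ft_force: [-5.5, 10.2, 5.0]
opening: 0.165
grip_force: 29.9
```

```bash
python3 -m handwheel '[{"x":1, "z":-10, "jaw":0}, {"x":3, "z":-19, "jaw":0}, {"x":6, "z":-28, "jaw":0}, {"x":9, "z":-37, "jaw":0}, {"x":14, "z":-46, "jaw":0}]' 
python3 -m handwheel '[{"jaw":0}]'
```

```text
t: 18.3
eef_pos: [504.1, 206.6, 79.1]
tcp_rot: [-3.14, 0.0, 0.641]
ft_force: [-5.1, 7.7, -5.4]
opening: 0.167
grip_force: 30.0
t: 18.38
eef_pos: [504.8, 207.1, 80.1]
tcp_rot: [-3.141, -0.001, 0.641]
ft_force: [-5.8, 7.8, -2.0]
opening: 0.164
grip_force: 30.0
```

```bash
python3 -m handwheel '[{"x":5, "z":-8, "jaw":0}, {"x":18, "z":-22, "jaw":0}, {"x":34, "z":-34, "jaw":0}, {"x":52, "z":-42, "jaw":0}, {"x":70, "z":-47, "jaw":0}]' 
python3 -m handwheel '[{"x":10, "jaw":0}, {"x":19, "jaw":0}, {"x":38, "z":3, "jaw":0}, {"x":57, "z":10, "jaw":0}, {"x":64, "z":14, "jaw":0}]'
python3 -m handwheel '[{"jaw":0}]'; python3 - <<'E'
from h import *
for n in('side',):
    p,_=read_camera(n);cv2.imwrite('pics/side1.png',cv2.resize(p[100:400,170:470],(600,600))[...,::-1])
E
```

```text
t: 18.8
eef_pos: [560.4, 249.0, 126.9]
tcp_rot: [-3.14, 0.0, 0.641]
ft_force: [-5.8, 6.0, -7.4]
opening: 0.161
grip_force: 30.0
t: 19.22
eef_pos: [614.4, 289.5, 114.0]
tcp_rot: [-3.141, -0.007, 0.641]
ft_force: [-2.3, 13.1, 15.4]
opening: 0.15
grip_force: 30.0
t: 19.3
eef_pos: [614.4, 289.6, 113.8]
tcp_rot: [-3.141, -0.008, 0.641]
ft_force: [-0.8, 13.4, 13.4]
opening: 0.147
grip_force: 30.0
```

View pics/side1.png

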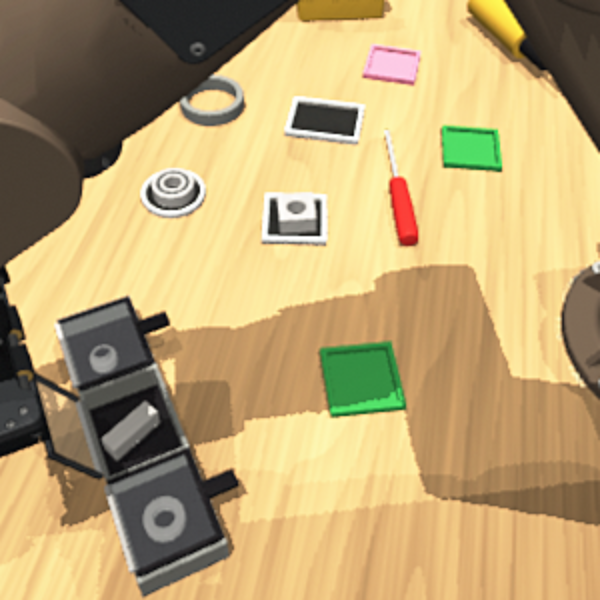

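The side view shows the middle lid swung back, and the bar open to reach at (130,430) of the crop. The bearing lies in the round tray at (172,188) and the nut in the square tray at (296,213). I release the tab and look straight at the bar.

```bash
python3 -m handwheel '[{"jaw":0.4}, {"jaw":0.4}, {"jaw":0.4}, {"jaw":0.4}]' |tail -2
python3 -m handwheel '[{"z":-30, "jaw":0.4}, {"z":-60, "jaw":0.4}, {"x":-40, "z":-60, "jaw":0.4}, {"x":-80, "z":-60, "jaw":0.45}, {"x":-120, "z":-60, "jaw":0.45}]' |head -2
python3 -m handwheel '[{"z":20, "jaw":0.45}, {"z":20, "jaw":0.45}, {"z":20, "jaw":0.45}]' |head -2
python3 shot.py w9; python3 - <<'E'
from h import *
import pickle
ci,p,_=pickle.load(open('w9.pkl','rb'))
d=_;u=np.round(p.shape).tolist()
g=cv2.cvtColor(p,cv2.COLOR_RGB2GRAY)
for th in(90,110,130):
    mk=np.zeros(g.shape,np.uint8);mk[90:240,260:375]=((g>th)&(cv2.cvtColor(p,cv2.COLOR_RGB2HSV)[...,1]<40))[90:240,260:375]
    for c in cv2.findContours(mk,0,1)[0]:
        if cv2.contourArea(c)>300:
            r=cv2.minAreaRect(plane(ci,c[:,0],26,1)[:,:2].astype(np.float32));print(th,np.round(r[0],1),np.round(r[1],1),round(r[2],1),c[:,0].mean(0).round())
cv2.imwrite('pics/w9c.png',cv2.resize(p[60:260,200:440],(720,600),interpolation=2)[...,::-1])
E
```

```text
opening: 0.369
grip_force: 0.0
t: 20.1
eef_pos: [515.1, 213.3, 171.0]
t: 20.35
eef_pos: [516.8, 214.1, 150.9]
20.4 [517.3 214.5 151.1] [ 3.1412e+00 -5.0000e-04  6.4060e-01] [577.3 258.5 321.9]
90 [542.3 234.5] [56.5 20.7] 60.6 [316. 165.]
90 [541.2 232. ] [ 87.1 109.2] 36.7 [316. 165.]
110 [542.3 234.4] [56.4 20.4] 60.6 [316. 165.]
110 [541.2 232. ] [ 87.1 109.1] 36.7 [317. 165.]
130 [542.3 234.5] [55.8 20. ] 60.2 [316. 165.]
130 [540.8 231.7] [ 86.1 109.1] 36.7 [316. 165.]
```

View pics/w9c.png

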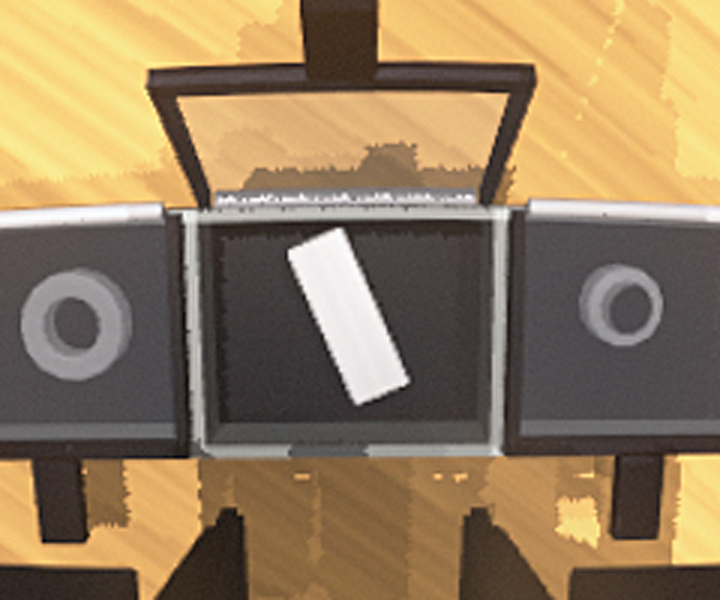

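The bar measures 56×20 mm at (542.3, 234.5), yaw 60.5°, when cast at height 26, which matches its given size. The lid stands well open. I align the tool, offset slightly to the front for clearance from the lid.

```bash
python3 -m handwheel '[{"x":27, "y":1, "turn":-0.415, "jaw":0.45}, {"x":27, "y":1, "turn":-0.415, "jaw":0.45}, {"x":27, "y":1, "turn":-0.415, "jaw":0.45}, {"x":27, "y":1, "turn":-0.415, "jaw":0.45}, {"x":27, "y":1, "z":60, "turn":-0.415, "jaw":0.45}]' |head -3
python3 -m handwheel '[{"z":19, "jaw":0.45}, {"z":50, "jaw":0.45}, {"z":50, "jaw":0.45}]'
python3 shot.py w10; python3 - <<'E'
from h import *
import pickle
ci,p,_=pickle.load(open('w10.pkl','rb'))
cv2.imwrite('pics/w10c.png',p[40:260,170:470][...,::-1])
E
```

```text
t: 20.82
eef_pos: [543.2, 231.5, 114.8]
tcp_rot: [3.133, -0.009, 1.06]
t: 21.07
eef_pos: [537.5, 229.5, 54.7]
tcp_rot: [-3.137, 0.005, 1.056]
ft_force: [-1.4, 0.8, 0.2]
opening: 0.45
grip_force: 0.0
21.1167 [538.3 229.8  57.2] [-3.1388e+00  3.1000e-03  1.0562e+00] [576.3 294.2 225.4]
```

View pics/w10c.png

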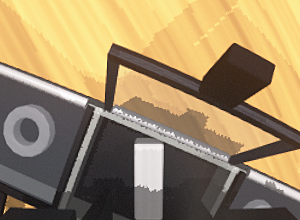

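The bar is upright in the crop at (149,180), midway between the fingers. I descend and grasp.

```bash
python3 -m handwheel '[{"z":20, "jaw":0.45}, {"z":38, "jaw":0.45}, {"z":44, "jaw":0.45}, {"z":44, "jaw":0.1}]' 
python3 -m handwheel '[{"jaw":0.1}, {"jaw":0.1}, {"jaw":0.1}, {"jaw":0.1}, {"jaw":0.1}]'
python3 -m handwheel '[{"jaw":0.1}, {"jaw":0.1}]'
```

```text
t: 21.45
eef_pos: [539.1, 229.9, 15.2]
tcp_rot: [-3.141, 0.0, 1.056]
ft_force: [0.1, 0.8, 0.6]
opening: 0.414
grip_force: 0.0
t: 21.87
eef_pos: [539.2, 229.9, 16.2]
tcp_rot: [3.14, -0.001, 1.056]
ft_force: [-1.3, -0.4, 6.7]
opening: 0.206
grip_force: 30.0
t: 22.03
eef_pos: [539.2, 229.9, 16.2]
tcp_rot: [3.14, -0.001, 1.056]
ft_force: [-1.5, -0.3, 7.3]
opening: 0.204
grip_force: 30.0
```

```bash
python3 -m handwheel '[{"z":-20, "jaw":0.1}, {"z":-60, "jaw":0.1}, {"z":-100, "jaw":0.1}, {"z":-100, "jaw":0.1}]' 
python3 -m handwheel '[{"x":-190, "y":64, "jaw":0.1}, {"x":-190, "y":64, "jaw":0.1}, {"x":-190, "y":64, "jaw":0.1}, {"x":-190, "y":64, "jaw":0.1}, {"x":-190, "y":64, "jaw":0.1}]' |head -2
python3 -m handwheel '[{"x":-190, "y":64, "jaw":0.1}, {"x":-190, "y":64, "jaw":0.1}, {"x":-190, "y":64, "jaw":0.1}, {"x":-190, "y":64, "jaw":0.1}, {"x":-190, "y":64, "jaw":0.1}]' |head -2
python3 -m handwheel '[{"x":-110, "y":38, "jaw":0.1}, {"x":-110, "y":38, "jaw":0.1}, {"x":-110, "y":38, "jaw":0.1}, {"x":-110, "y":38, "turn":0.125, "jaw":0.1}, {"x":-110, "y":38, "turn":0.25, "jaw":0.1}]'
```

```text
t: 22.37
eef_pos: [541.3, 230.5, 122.0]
tcp_rot: [3.135, -0.007, 1.056]
ft_force: [0.8, -0.4, -1.1]
opening: 0.208
grip_force: 30.0
t: 22.78
eef_pos: [499.7, 30.6, 115.0]
t: 23.2
eef_pos: [462.0, -166.6, 115.1]
t: 23.62
eef_pos: [441.0, -280.5, 114.8]
tcp_rot: [3.141, 0.0, 0.797]
ft_force: [0.6, 0.1, -2.1]
opening: 0.204
grip_force: 30.0
```

```bash
python3 -m handwheel '[{"turn":0.125, "jaw":0.1}, {"turn":0.25, "jaw":0.1}, {"turn":0.375, "jaw":0.1}, {"turn":0.5, "jaw":0.1}, {"turn":0.6, "jaw":0.1}]' |head -3
python3 -m handwheel '[{"turn":0.1, "jaw":0.1}, {"turn":0.166, "jaw":0.1}, {"turn":0.166, "jaw":0.1}, {"turn":0.166, "jaw":0.1}]'
python3 shot.py w11; python3 - <<'E'
from h import *
import pickle
ci,p,_=pickle.load(open('w11.pkl','rb'))
h=cv2.cvtColor(p,cv2.COLOR_RGB2HSV);mk=((h[...,1]<40)&(h[...,2]>130)).astype(np.uint8)
for c in cv2.findContours(mk,cv2.RETR_CCOMP,1)[0]:
    if cv2.contourArea(c)>250:
        for z in(9,110):
            r=cv2.minAreaRect(plane(ci,c[:,0],z,1)[:,:2].astype(np.float32))
            if max(r[1])<130:print(z,np.round(r[0],1),np.round(r[1],1),round(r[2],1),c[:,0].mean(0).round())
E
```

```text
t: 24.03
eef_pos: [441.6, -278.5, 114.9]
tcp_rot: [3.142, 0.0, 0.199]
t: 24.37
eef_pos: [441.7, -278.5, 114.9]
tcp_rot: [3.142, 0.0, 0.042]
ft_force: [-0.8, 0.1, -2.1]
opening: 0.205
grip_force: 30.0
24.4167 [ 441.7 -278.5  115. ] [ 3.1415 -0.      0.0423] [ 516.7 -275.   286. ]
9 [ 440.5 -278.2] [ 8.7 32.6] 2.4 [317. 204.]
110 [ 468.3 -277. ] [ 5.5 20.7] 2.4 [317. 204.]
9 [448.  -84.3] [78.3 79.1] 10.9 [135. 189.]
110 [ 473.1 -153.8] [49.7 50.3] 10.9 [135. 189.]
9 [442.4 -72.9] [26.1 26.5] 30.4 [124. 194.]
110 [ 469.5 -146.6] [16.6 16.8] 30.4 [124. 194.]
9 [448. -84.] [67.9 68.5] 10.8 [137. 189.]
110 [ 473.1 -153.7] [43.1 43.6] 10.8 [137. 189.]
9 [ 446.5 -278.7] [102.3  78.8] 2.4 [318. 183.]
110 [ 472.1 -277.3] [65.  50.1] 2.4 [318. 183.]
9 [613.8 -85. ] [33.1 33.3] 16.0 [134.  31.]
110 [ 578.4 -154.3] [21.1 21.1] 16.0 [134.  31.]
9 [613.7 -85.1] [26.3 25.2] 37.6 [134.  31.]
110 [ 578.3 -154.3] [16.7 16. ] 37.6 [134.  31.]
9 [ 601.3 -278.6] [63.3 93.9] 3.0 [325.  35.]
110 [ 570.5 -277.3] [40.2 59.7] 3.0 [325.  35.]
9 [607.6 -93.5] [80.8 77.7] 79.0 [142.  35.]
110 [ 574.5 -159.6] [51.4 49.4] 79.0 [142.  35.]
9 [613.9 -85.2] [46.1 45.4] 48.6 [134.  31.]
110 [ 578.4 -154.4] [29.3 28.8] 48.6 [134.  31.]
9 [607.3 -98.1] [62.6 71.5] 65.2 [146.  35.]
110 [ 574.3 -162.6] [39.8 45.4] 65.2 [146.  35.]
```

Tray and tool agree. I lower the bar into the oblong tray.

```bash
python3 -m handwheel '[{"x":1, "z":40, "jaw":0.1}, {"x":1, "z":80, "jaw":0.1}, {"x":1, "z":92, "jaw":0.1}, {"x":1, "z":98, "jaw":0.1}, {"x":1, "z":99, "jaw":0.1}]'
python3 -m handwheel '[{"jaw":0.5}, {"jaw":0.5}, {"jaw":0.5}, {"jaw":0.5}, {"jaw":0.5}]'
python3 -m handwheel '[{"z":-20, "jaw":0.5}, {"z":-60, "jaw":0.5}, {"z":-100, "jaw":0.5}, {"z":-140, "jaw":0.5}, {"x":-20, "z":-150, "jaw":0.5}]' |head -2
python3 -m handwheel '[{"jaw":0.5}, {"jaw":0.5}, {"jaw":0.5}]' 
python3 shot.py w12; python3 - <<'E'
from h import *
import pickle
ci,p,_=pickle.load(open('w12.pkl','rb'))
h=cv2.cvtColor(p,cv2.COLOR_RGB2HSV);mk=((h[...,1]<40)&(h[...,2]>150)).astype(np.uint8)
for c in cv2.findContours(mk,cv2.RETR_CCOMP,1)[0]:
    if cv2.contourArea(c)>250:
        for z in(9,23,25,27):
            r=cv2.minAreaRect(plane(ci,c[:,0],z,1)[:,:2].astype(np.float32))
            if max(r[1])<105:print(z,np.round(r[0],1),np.round(r[1],1),round(r[2],1),c[:,0].mean(0).round())
E
```

```text
t: 24.83
eef_pos: [442.5, -278.2, 15.3]
tcp_rot: [-3.14, 0.001, 0.041]
ft_force: [0.2, -0.6, -1.7]
opening: 0.208
grip_force: 30.0
t: 25.25
eef_pos: [443.0, -278.7, 16.5]
tcp_rot: [3.141, -0.001, 0.04]
ft_force: [-0.7, -0.1, -0.5]
opening: 0.478
grip_force: 0.0
t: 25.67
eef_pos: [425.9, -280.8, 171.7]
t: 25.92
eef_pos: [422.8, -279.2, 165.3]
tcp_rot: [-3.141, 0.0, 0.039]
ft_force: [-0.0, 0.8, 0.4]
opening: 0.498
grip_force: 0.0
25.9667 [ 422.8 -279.1  164.9] [-3.1405e+00  1.1000e-03  3.9700e-02] [ 497.9 -275.9  336.3]
9 [ 446.6 -277.8] [56.4 20.5] 2.3 [317. 169.]
23 [ 448.8 -277.8] [54.  19.6] 2.3 [317. 169.]
25 [ 449.1 -277.7] [53.7 19.5] 2.3 [317. 169.]
27 [ 449.4 -277.7] [53.3 19.4] 2.3 [317. 169.]
9 [448.3 -84.4] [78.3 78.6] 11.0 [155. 164.]
23 [450.4 -92.6] [74.9 75.2] 11.0 [155. 164.]
25 [450.7 -93.7] [74.5 74.7] 11.0 [155. 164.]
27 [451.  -94.9] [74.  74.2] 11.0 [155. 164.]
9 [444.6 -74.2] [28.2 26.1] 48.9 [146. 168.]
23 [446.9 -82.9] [27. 25.] 48.9 [146. 168.]
25 [447.2 -84.1] [26.8 24.8] 48.9 [146. 168.]
27 [447.5 -85.3] [26.7 24.6] 48.9 [146. 168.]
9 [448.2 -84.3] [68.3 68.
[... 947 characters left out ...]
3 [ 597.8 -278.6] [61.4 89.5] 2.7 [323.  30.]
25 [ 597.2 -278.6] [61.  88.9] 2.7 [323.  30.]
27 [ 596.6 -278.6] [60.7 88.3] 2.7 [323.  30.]
9 [607.7 -93.6] [80.7 76.5] 80.3 [164.  29.]
23 [ 603.  -101.4] [77.2 73.2] 80.3 [164.  29.]
25 [ 602.3 -102.5] [76.7 72.8] 80.3 [164.  29.]
27 [ 601.6 -103.6] [76.3 72.3] 80.3 [164.  29.]
9 [614.1 -86.7] [45.2 45.9] 41.0 [158.  26.]
23 [609.1 -94.8] [43.3 44. ] 41.0 [158.  26.]
25 [608.4 -95.9] [43.  43.7] 41.0 [158.  26.]
27 [607.7 -97.1] [42.7 43.4] 41.0 [158.  26.]
9 [607.9 -95.8] [67.6 71.1] 52.4 [165.  30.]
23 [ 603.2 -103.5] [64.7 68. ] 52.4 [165.  30.]
25 [ 602.5 -104.6] [64.3 67.6] 52.4 [165.  30.]
27 [ 601.9 -105.7] [63.9 67.2] 52.4 [165.  30.]
```

Centres are good. One depth check that the three parts lie flat before I hand in.

```bash
python3 - <<'E'
from h import *
import pickle
ci,p,d=pickle.load(open('w12.pkl','rb'))
v,u=np.mgrid[:400,:640];uv=np.c_[u.ravel(),v.ravel()]
r=rays(ci,uv,1);zc=Ro.from_euler('xyz',ci['attitude']).apply([0,0,1])
P=ci['origin']+r*(d.ravel()/(r@zc))[:,None]
for n,c,h,R in(('bar',(447,-278),25,40),('nut',(448,-85),27,33),('bearing',(609,-94),23,34)):
    m=(np.hypot(P[:,0]-c[0],P[:,1]-c[1])<R)&(P[:,2]>h-6)&(d.ravel()>0)&(P[:,2]<60);q=P[m]
    a=np.linalg.lstsq(np.c_[q[:,:2]-q[:,:2].mean(0),np.ones(len(q))],q[:,2],rcond=None)[0]
    print(n,m.sum(),q.mean(0).round(1),'slope',a[:2].round(3),'x',q[:,0].min().round(),q[:,0].max().round())
E
```

```text
bar 1072 [ 449.1 -277.7   25.8] slope [0.001 0.005] x 421.0 476.0
nut 1130 [447.5 -87.5  27.4] slope [-0.005  0.018] x 420.0 474.0
bearing 1289 [607.4 -97.3  22.9] slope [0.009 0.014] x 582.0 635.0
```

All three lie flat at the expected heights, centred within 4 mm, and the robot is clear of everything.

```bash
python3 -c "
from cell import *
print(job_done(), state()['t'])"
```

```text
the job is handed in; nothing more can be done
the job is handed in; nothing more can be done
```

The job is handed in: the bearing is flat in the round tray, the square nut flat in the square tray and the bar flat and lengthwise in the oblong tray, all within about 4 mm of centre; only the middle lid was opened, the robot's clock read about 26 s, and the hand-in returned no verdict.

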